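# Clamp a paint jar in the shaker

## Robot

A 7-joint arm with a two-finger parallel gripper is mounted at the origin on a cart in front of the work surface, level with it; the furniture and walls round the work are solid. World frame = base frame: x ahead of the robot, y to its left, z up, the work surface at z = 0. Lengths are in m, angles in rad, forces in N, time in s.
With the tool pointing down it reaches from about 0.4 to 0.9 m from the base axis. Payload 5.6 kg.
Tool frame: the origin (TCP) lies midway between the tips of the shut fingers; the grasp point (between the pads) lies 19 mm behind it; z points along the fingers, y is the line along which they close (so a half turn about z gives the same grasp; the last joint's range is limited). The gripper opens to 92 mm and grips with 3 to 60 N. Pads are 20 mm wide; open, the fingers measure 128 mm over their backs; the gripper's body (75 mm by 189 mm) begins 69 mm behind the grasp point.
Start: joints at [-1.278, 0.468, -0.012, 1.603, 0.006, 1.071, -0.056], TCP at [0.214, 0.614, 0.215] pointing down, gripper open.
Joint ranges: [-2.53, 2.53], [-0.31, 2.02], [-1.57, 1.55], [0.28, 2.44], [-1.29, 4.43], [0.15, 1.84], [-2.92, 2.92]. Speed limits (rad/s): [2.57, 2.57, 3.14, 3.14, 3.14, 3.14, 3.14].

## Interface

Orientations are given as a 3x3 rotation matrix whose columns are the frame's x, y, z axes.
In Python, from station import env, effector, solver, viewer, workorder, search_frame, tip_of gives the robot as it stands. Calls block until the motion is done:
- env.reach(position, orientation): joint-space move of the TCP to a pose.
- env.movel(position, frame=None, rate=0.15): straight line of the TCP; frame=None keeps the orientation; rate is the mean speed in m/s.
- env.goto_joints(angles): joint-space move.
- effector.release() and effector.grasp(squeeze=None): open the fingers fully, or close them until they stop; squeeze is the grip in N (None keeps the last).
- env.pause(seconds).
- solver.inverse_kinematics(position, orientation): joint angles nearest the present ones, or None.
- env.sense(): the state.
- viewer.read_camera(name): name is "scene" or "side" or "wrist"; returns (picture, depth): 420x560x3 uint8, red, green, blue; 420x560 float32, m along the optical axis (not along the pixel's ray), 0 where there is no reading.
- viewer.camera_info(name): a dict with "intrinsics" (3x3 intrinsics, pixels), "dist_coeffs" ([k1, k2, p1, p2, k3] as OpenCV has them; the pictures are not rectified), "eye" and "rotation" of the camera in the world; the wrist camera has in their place "T_tool_cam" (4x4, takes a point from camera to tool coordinates, whose origin is the TCP and whose axes are the flange's). Camera axes: x right, y up, looking along -z (the intrinsics and any distortion apply to the point x, -y, -z); pixel columns grow to the right and rows downward; lengths in m; the calibration is good to about 2 mm. A picture is of the moment at which its call begins: read the wrist's pose just before it. camera_info takes no time and is no camera call.
A pose or a line that the arm cannot do raises env.PlanningError and nothing moves.
- workorder.finish_job(): hands the job in; it is judged then, once.
Trained networks look in the newest picture that a camera, given by its name, has taken for a name from the list of things; names that differ only in an ending like _2 or _b are one class to them, and where a whole thing is asked for, a point or a joint stands for the part that bears it (a point fixed in the world has none). Each returns a list of dicts, best first, with "score" (0 to 1); they miss things now and then, are a little off and sometimes report something else, mostly with a low value. They report only what shows in the picture. A call takes as long as a camera call. They do not tell look-alikes from the thing itself.
- search_frame(camera, name): "at" ([x, y, z] in m, in world coordinates, good to about 4 mm: the middle of the surface that is visible of it).
- tip_of(camera, name): "at" ([x, y, z] in m, in world coordinates, good to about 4 mm: a listed point, or the origin of a listed thing).
The state is a dict: "t": time; "joint_positions": joint angles; "joint_velocities": joint speeds; "tau": joint torques, N m; "ee_pos": TCP position; "tcp_rot": TCP orientation; "wrist_force": force on the tool from outside, world axes, zero at the start; "moment": the same for the moment, N m; "gripper_width": finger opening in m; "grasp_force": force on a finger pad.
Only numpy, scipy, OpenCV 4.12 (cv2) and the standard library are available. Lean on these libraries where they do the work, as an engineer would, in place of code of your own. Each camera call takes 0.05 s, during which the arm holds its last target. There are 200 camera calls.

## Task

The blue paint has settled: take the jar of blue paint (white lid with a blue spot) and stand it upright on the paint shaker's platform, between the V-block and the sliding jaw. Then wind the jaw in by turning the carriage's black knob clockwise (the knob travels along with the carriage) until the jar is held against the V-block with about 12 newtons - under 6 it would shake loose, over 18 strains the glass, and at 26 it cracks. Let go of everything and leave the jaw clamped, and leave the other jars and the dropper bottle where they stand.

Things in the scene. Friction and masses are not known exactly. Their poses are not given: they have to be found in the camera images.
- jar_blue: Jar to be clamped: glass jar of blue paint with a ribbed white lid that has a blue spot on top. 36 mm diameter, 44 mm tall, about 60 to 110 g; the lid (35 mm diameter) is the upper 14 mm. Origin: centre of its underside; z up. Loose, stands on the desk.
- jar_red: Bystander: same size of jar, red paint, black lid with a red spot. Origin: centre of its underside. Loose.
- jar_yellow_paint: Bystander: same size of jar, yellow paint, white lid with a yellow spot. Origin: centre of its underside. Loose.
- dropper: Bystander: white dropper bottle with a red cap, 29 mm diameter, 88 mm tall. Origin: centre of its underside. Loose. Beyond it, to the right of the shaker, a fixed tray of painted parts on tall thin sticks (up to about 0.3 m) fills the desk: pass well above it or in front of it.
- shaker: Paint shaker, fixed to the desk: blue housing 100 (x) x 204 (y) mm, aluminium platform on it, top face 41 mm above the desk. Origin: centre of its underside. +y is the feed direction: the carriage runs toward +y on two rods; the grey V-block (90 degrees, 18 mm tall) stands at the +y end and opens toward -y. It is bolted down in slots wherever the last user left it.
- bed (a point): Point on the platform's top face, on the shaker's centre line (axes as the shaker's), on a black rubber mat: stand the jar here, 7 to 10 mm clear of the jaw at the start. The jaw then pushes it 4 to 12 mm along the platform, depending on the V-block's setting, until it seats in the V. Jaw and V-block stand 18 to 19 mm above the platform, below the jar's lid.
- carriage: Grey carriage with the jaw. Origin: on its knob's axis, at platform level; axes as the shaker's. The jaw's flat face, stiff black rubber 32 mm wide, 3 to 19 mm above the platform, lies about 60 mm from it toward +y; travel 28 mm. Its top under the knob is 19 mm (a small collar 23 mm) above the platform. Once the jar sits in the V, the force climbs about 10 N per mm.
- knob_grip (a point): On the vertical axis of the black fluted knob on the carriage, at gripping height (84 mm above the desk). Round, 36 mm diameter, 68 to 92 mm above the desk; may be gripped at any yaw. Each newton on the jar adds 0.010 N m to the moment that turns it; a push of the hand on the knob along +y clamps too. At rest its friction (0.2 N m) may take up part of the moment.
- feed_knob (a joint): Knob angle, rad, 0 to 2.8, growing as it turns clockwise seen from above; starts at 0.1 to 0.4. A pinion under it rolls on a rack: each rad moves carriage and knob 10 mm along the shaker's +y (closing). The jar is nipped at 1.45 to 2.4 rad, according to the V-block's setting. The feed is stiff and stays where it is left: turning it empty takes 0.23 N m, and its friction holds 23 N along the rods.
Things that resemble listed ones, but are neither listed nor needed, are in the scene too. Leave any turquoise look-alike of the jar_blue alone.

How it is judged:
On the way, in this order (a step that is already met when the one before it is completed fails the run):
1. the blue jar stands upright and released on the shaker's platform between jaw and V-block, not yet clamped (horizontal distance between jar_blue and bed below 0.016 m and z of jar_blue in the frame of bed between -0.003 and 0.003 m and angle between jar_blue's own z axis and vertical below 0.1 rad and contact force between the fingers and jar_blue below 0.1 N and contact force between jar_blue and carriage below 3 N), for 0.2 s.
2. the jaw has been wound in and grips the jar with 6 N or more (contact force between jar_blue and carriage above 6 N and value of joint feed_knob above 1.2 rad), for 0.2 s.
At the end, for the whole second after the job is handed in: The blue jar stands upright (within 6 degrees) on the platform, seated in the V (centred across the platform within 4 mm), pressed by the jaw with 6 to 18 N, at rest and released (contact force between jar_blue and carriage between 6 and 18 N and x of jar_blue in the frame of bed between -0.004 and 0.004 m and z of jar_blue in the frame of bed between -0.003 and 0.004 m and angle between jar_blue's own z axis and vertical below 0.1 rad and linear speed of jar_blue below 0.01 m/s); the robot touches nothing.
It fails at once if the jar is squeezed by the jaw with more than 26 N (cracked glass) (contact force between jar_blue and carriage above 26 N).
It fails at once if the red jar is disturbed (moved 15 mm) (distance of jar_red from where it was at the start of the episode above 0.015 m).
It fails at once if the yellow jar is disturbed (moved 15 mm) (distance of jar_yellow_paint from where it was at the start of the episode above 0.015 m).
It fails at once if the dropper bottle is disturbed (moved 15 mm) (distance of dropper from where it was at the start of the episode above 0.015 m).
It also fails if it takes over 72 s, if anything falls off the work surface, if the arm or the gripper's body presses on something with over 40 N, if the wrist force passes 120 N, or if a joint passes its speed limit or range.

## Working session

There is one attempt and no reset: what is moved stays moved. The work goes in short steps, each a Python script; the robot and the scene stay as the last script left them, time stands still between calls to the robot, and variables do not carry over. Pictures are saved under pics/ and viewed, at most 10 in all, crops included, and the job is handed in when it is done.

```bash
mkdir -p pics; ls; cat > h.py <<'E'
import numpy as np, cv2
from station import env, effector, solver, viewer, workorder, search_frame, tip_of
def deproj(cam,u,v,d):
    i=viewer.camera_info(cam);K=np.array(i["intrinsics"]);D=np.array(i["dist_coeffs"])
    p=cv2.undistortPoints(np.array([[[u,v]]],float),K,D)[0,0]
    c=np.array([p[0]*d,-p[1]*d,-d])
    if cam=="wrist":
        s=env.sense();T=np.array(i["T_tool_cam"]);c=T[:3,:3]@c+T[:3,3]
        return np.array(s["tcp_rot"])@c+np.array(s["ee_pos"])
    return np.array(i["rotation"])@c+np.array(i["eye"])
def save(n,p): cv2.imwrite("pics/"+n,cv2.cvtColor(p,cv2.COLOR_RGB2BGR))
E
python3 - <<'E'
from h import *
np.set_printoptions(precision=3,suppress=True)
P={}
for c in("scene","side"):
    p,d=viewer.read_camera(c);save(c+".png",p);np.savez("pics/"+c,p=p,d=d)
    print(c,viewer.camera_info(c)["eye"])
    for n in("jar_blue","jar_red","dropper","shaker","bed","knob_grip","carriage"):
        print(c,n,[(np.array(r["at"]),round(r["score"],2)) for r in tip_of(c,n)[:4]])
print(env.sense()["tcp_rot"],env.sense()["t"])
E
```

```text
pics
scene [ 0.191 -0.507  0.865]
scene jar_blue [(array([ 0.457,  0.318, -0.   ]), 0.72), (array([0.561, 0.412, 0.   ]), 0.64), (array([ 0.472,  0.232, -0.002]), 0.63), (array([0.418, 0.186, 0.   ]), 0.59)]
scene jar_red [(array([ 0.387,  0.27 , -0.003]), 0.6)]
scene dropper [(array([ 0.406, -0.118,  0.004]), 0.81)]
scene shaker [(array([0.537, 0.063, 0.001]), 0.72)]
scene bed [(array([0.547, 0.1  , 0.04 ]), 0.65)]
scene knob_grip [(array([0.528, 0.015, 0.079]), 0.66)]
scene carriage [(array([0.528, 0.011, 0.042]), 0.95)]
side [ 0.078 -0.41   0.702]
side jar_blue [(array([0.416, 0.186, 0.001]), 0.72), (array([0.564, 0.41 , 0.003]), 0.71), (array([ 0.473,  0.234, -0.003]), 0.59), (array([0.461, 0.318, 0.003]), 0.55)]
side jar_red []
side dropper [(array([ 0.408, -0.119,  0.001]), 0.7)]
side shaker [(array([0.541, 0.06 , 0.001]), 0.86), (array([ 0.557,  0.296, -0.002]), 0.36)]
side bed [(array([0.549, 0.095, 0.041]), 0.83)]
side knob_grip [(array([0.53 , 0.014, 0.085]), 0.71), (array([0.527, 0.015, 0.042]), 0.26)]
side carriage [(array([0.526, 0.018, 0.04 ]), 0.98)]
[[-0.944  0.33   0.   ]
 [ 0.33   0.944  0.   ]
 [-0.     0.    -1.   ]] 0.8
```

View pics/scene.png

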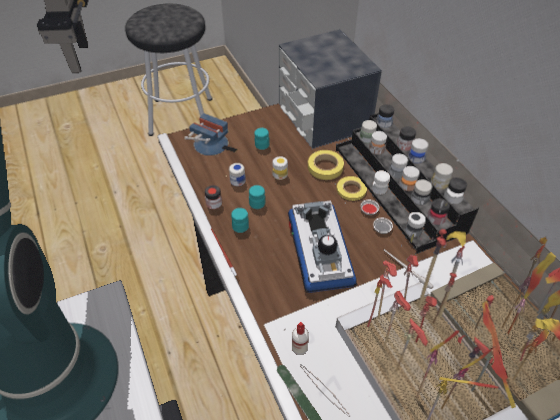

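```bash
python3 - <<'E'
from h import *
i=viewer.camera_info("scene");K=np.array(i["intrinsics"]);D=np.array(i["dist_coeffs"])
R=np.array(i["rotation"]);e=np.array(i["eye"])
for n,q in dict(a=(.458,.318,.044),b=(.562,.411,.044),c=(.472,.233,.044),d=(.417,.186,.044),red=(.387,.27,.044),bed=(.548,.098,.041),knob=(.529,.015,.092)).items():
    c=R.T@(np.array(q)-e);c=c*[1,-1,-1]
    print(n,cv2.projectPoints(c[None],np.zeros(3),np.zeros(3),K,D)[0].ravel().round())
p=np.load("pics/scene.npz")["p"]
E
```

```text
a [237. 167.]
b [263. 131.]
c [257. 190.]
d [241. 213.]
red [214. 190.]
bed [316. 223.]
knob [329. 240.]
```

Candidates: the jar at (237,170) has a white lid with a blue spot. The turquoise look-alikes are at (262,138), (257,196) and (240,219), the red jar at (214,196), and the yellow at (280,167). (237,170), about (0.459, 0.318), fits the description. I'll confirm it in a crop.

```bash
python3 - <<'E'
from h import *
p=np.load("pics/scene.npz")["p"]
a=cv2.resize(p[120:240,190:310],(480,480),interpolation=cv2.INTER_CUBIC)
save("crop1.png",a)
E
```

```text
(no output)
```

View pics/crop1.png

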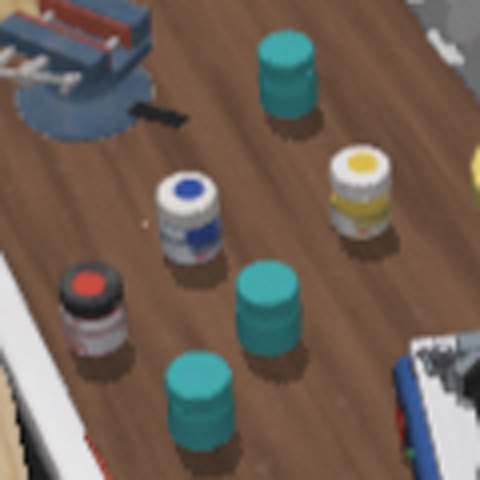

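Confirmed: the jar at crop (188,190) has the white lid with a blue spot, so jar_blue is at about (0.459, 0.318). I'll move above it, look with the wrist camera, then view the shaker from above.

```bash
cat >> h.py <<'E'
np.set_printoptions(precision=4,suppress=True)
def ori(deg):
    a=np.radians(deg);y=np.array([np.cos(a),np.sin(a),0]);z=np.array([0,0,-1.]);return np.stack([np.cross(y,z),y,z],1)
def look(name,*things):
    p,d=viewer.read_camera("wrist");save(name+".png",p);np.savez("pics/"+name,p=p,d=d,pos=env.sense()["ee_pos"],rot=env.sense()["tcp_rot"])
    for n in things: print(n,[(np.array(r["at"]),round(r["score"],2)) for r in tip_of("wrist",n)[:4]])
E
python3 - <<'E'
from h import *
print(viewer.camera_info("wrist")["T_tool_cam"])
for a in(150,-30): print(a,solver.inverse_kinematics([.458,.318,.15],ori(a)))
a=min((150,-30),key=lambda a:abs((lambda q:9 if q is None else q[6])(solver.inverse_kinematics([.458,.318,.15],ori(a)))))
env.reach([.50,.12,.28],ori(75)); look("w1","bed","knob_grip","carriage","shaker")
print(env.sense()["t"],env.sense()["joint_positions"])
env.reach([.458,.318,.2],ori(a)); look("w2","jar_blue","jar_red","jar_yellow_paint")
print(a,env.sense()["t"],env.sense()["joint_positions"])
E
python3 -c "
import cv2,numpy as np
cv2.imwrite('pics/w12.png',cv2.resize(np.hstack([cv2.imread('pics/w1.png'),cv2.imread('pics/w2.png')]),(800,300)))"
```

```text
[[-0.0005  0.9643  0.2646  0.0748]
 [ 1.      0.0006 -0.0001 -0.0001]
 [-0.0003  0.2646 -0.9643 -0.1709]
 [ 0.      0.      0.      1.    ]]
150 [-0.5304  0.4001 -0.1698  1.8804  0.0863  0.8681  1.8752]
-30 [-1.0102  0.4057  0.4306  1.9126 -0.2175  0.8686 -0.9926]
bed [(array([0.5504, 0.0937, 0.0395]), 0.72)]
knob_grip [(array([0.5259, 0.0152, 0.0811]), 0.77)]
carriage [(array([0.5296, 0.0137, 0.0349]), 0.97)]
shaker [(array([0.5391, 0.0603, 0.0003]), 0.91)]
3.1167 [-0.6104  0.1666  0.3502  1.8753 -0.0635  1.1107  1.0735]
jar_blue [(array([0.47  , 0.2354, 0.0023]), 0.96), (array([ 0.4179,  0.1877, -0.0006]), 0.93), (array([ 0.4599,  0.3196, -0.005 ]), 0.84), (array([ 0.5581,  0.4116, -0.0012]), 0.64)]
jar_red [(array([0.3854, 0.2718, 0.0015]), 0.95)]
jar_yellow_paint [(array([ 0.5573,  0.2978, -0.004 ]), 0.63)]
-30 5.1417 [-1.03    0.34    0.45    1.8713 -0.177   0.969  -1.0259]
```

View pics/w12.png

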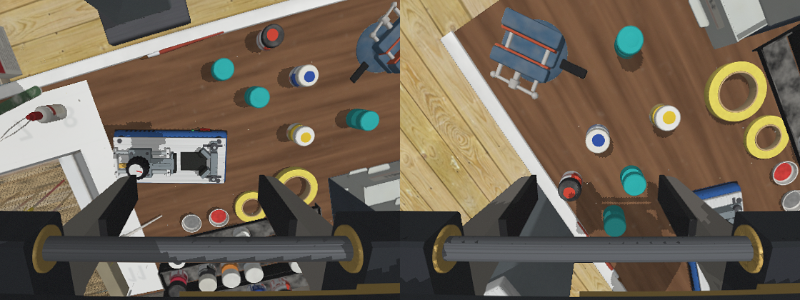

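The left view (w1) shows the shaker at around (170,155), and the right view (w2) shows the blue-spot jar at (598,140). I'll refine both from depth.

```bash
cat >> h.py <<'E'
def cloud(name):
    f=np.load("pics/"+name+".npz");d=f["d"];i=viewer.camera_info("wrist");K=np.array(i["intrinsics"]);D=np.array(i["dist_coeffs"])
    v,u=np.mgrid[:420,:560];q=cv2.undistortPoints(np.stack([u,v],-1).reshape(-1,1,2).astype(float),K,D).reshape(420,560,2)
    c=np.stack([q[...,0]*d,-q[...,1]*d,-d],-1);T=np.array(i["T_tool_cam"])
    w=(c@T[:3,:3].T+T[:3,3])@f["rot"].T+f["pos"];w[d==0]=np.nan
    return w,f["p"].astype(int)
def circ(w,p0,r,z0,z1):
    m=(np.hypot(w[...,0]-p0[0],w[...,1]-p0[1])<r)&(w[...,2]>z0)&(w[...,2]<z1)
    c,rad=cv2.minEnclosingCircle(w[m][:,:2].astype(np.float32)*1000)
    return np.array(c)/1000,rad,np.median(w[m][:,2]),m.sum()
E
python3 - <<'E'
from h import *
w,p=cloud("w2"); print("blue lid",circ(w,(.459,.319),.03,.04,.052)); print("yellow",circ(w,(.557,.298),.03,.04,.052))
w,p=cloud("w1")
print("blue",circ(w,(.459,.319),.03,.04,.052)); print("knob",circ(w,(.528,.015),.03,.087,.1))
near=(np.hypot(w[...,0]-.54,w[...,1]-.06)<.14)
m=near&(w[...,2]>.025)&(w[...,2]<.07)&(abs(w[...,0]-.54)<.09)
n,l,s,c=cv2.connectedComponentsWithStats(m.astype(np.uint8)); k=1+s[1:,4].argmax()
r=cv2.minAreaRect(w[l==k][:,:2].astype(np.float32)*1000); print("rect",r, np.median(w[l==k][:,2]))
# dark rubber mat & jaw/V top
R=cv2.boxPoints(r);print(R)
E
python3 -c "
import cv2
i=cv2.imread('pics/w1.png')[165:275,150:330];cv2.imwrite('pics/w1c.png',cv2.resize(i,None,fx=4,fy=4,interpolation=2))"
```

```text
blue lid (array([0.4576, 0.3177]), 17.444669723510742, np.float64(0.04408235487136562), np.int64(914))
yellow (array([0.5564, 0.2974]), 17.168249130249023, np.float64(0.043926760412002275), np.int64(969))
blue (array([0.4579, 0.3171]), 17.538537979125977, np.float64(0.043954395451283504), np.int64(720))
knob (array([0.5266, 0.0131]), 18.467315673828125, np.float64(0.09265214885929066), np.int64(669))
rect ((538.0342407226562, 59.493133544921875), (202.2384796142578, 100.35179901123047), 74.54029083251953) 0.042087634450253764
[[462.7194 -24.5925]
 [559.4402 -51.3423]
 [613.3491 143.5788]
 [516.6282 170.3286]]
```

View pics/w1c.png

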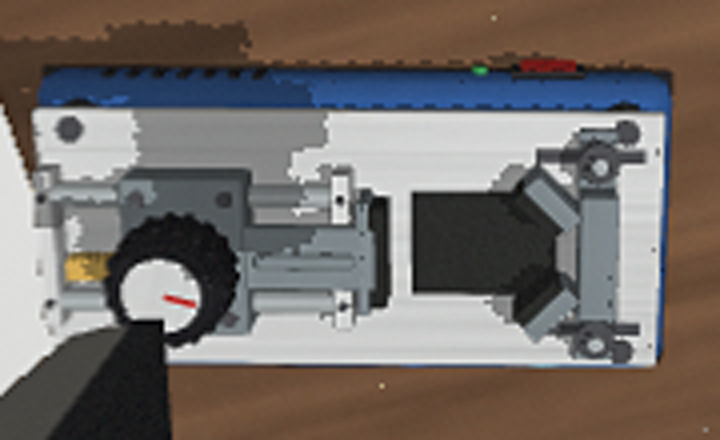

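The crop shows the knob at (165,285), jaw face at x≈385, mat at 412–555 and the V opening left. Jar (0.4577, 0.3175), shaker axis at 74.5°, bed about (0.5485, 0.097); all of this agrees with the networks and the given sizes. Now picking and placing.

```bash
python3 - <<'E'
from h import *
w,p=cloud("w1")
c=np.array([.538,.0595]);a=np.radians(74.54);u=np.array([np.cos(a),np.sin(a)]);x=np.array([u[1],-u[0]])
al=(w[...,:2]-c)@u;la=(w[...,:2]-c)@x
m=(abs(la)<.012)&(w[...,2]>.055)&(w[...,2]<.064)&(al<.05)&(al>-.03); face=np.nanpercentile(al[m],99.5); print("jaw face",face)
m=(abs(la)<.05)&(w[...,2]>.055)&(w[...,2]<.064)&(al>.04); print("V lat",la[m].min(),la[m].max(),"along",al[m].min(),al[m].max())
bed=c+u*(face+.0265) ; print("bed",bed)
env.reach([.4577,.3175,.12],ori(-45)); env.movel([.4577,.3175,.024],rate=.1)
effector.grasp(squeeze=15); s=env.sense(); print(s["gripper_width"],s["grasp_force"],s["t"])
env.movel([.4577,.3175,.17],rate=.15)
b=[.5485,.097]
env.reach([*b,.17],ori(-15.46)); s=env.sense(); print(s["gripper_width"],s["wrist_force"],s["joint_positions"])
look("w3")
E
```

```text
jaw face 0.012506590281412495
V lat -0.029364167805415353 0.04996452852419245 along 0.051424567966483474 0.40833512998985605
bed [0.5484 0.0971]
0.0343043715117952 14.99889231130851 7.5667
0.034368934482922504 [ 0.3532 -0.3242 -0.1031] [-0.6018  0.3804  0.4555  1.8997 -0.2093  0.909  -0.3144]
```

View pics/w3.png

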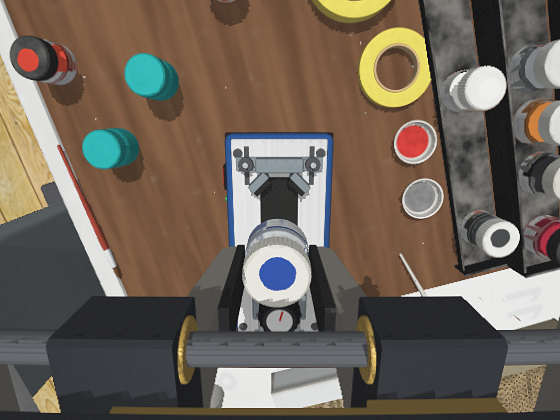

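The jar is held upright (spot at (278,273)), lined up over the mat with the V at (278,165). Lowering and releasing it.

```bash
python3 - <<'E'
from h import *
b=[.5484,.0971]
env.movel([*b,.08],rate=.15); f0=np.array(env.sense()["wrist_force"])
for z in np.arange(.070,.0625,-.001):
    env.movel([*b,z],rate=.03); f=env.sense()["wrist_force"][2]-f0[2]
    if abs(f)>1.0: break
print(z,f)
effector.release(); env.pause(.2); env.movel([*b,.18],rate=.2)
u=np.array([.2666,.9638]); q=np.array(b)-.09*u
# back off so that jar and knob both show
env.reach([*(np.array(b)-.03*u),.27],ori(-15.46)); look("w4","knob_grip","jar_blue")
w,p=cloud("w4"); print("jar",circ(w,b,.03,.08,.089)); print("knob",circ(w,(.5266,.0131),.03,.089,.1)); print(env.sense()["t"])
print("IK7 for knob:")
for a in range(-175,360,30):
    s=solver.inverse_kinematics([.5262,.0145,.066],ori(a)); print(a,None if s is None else s[6],end="; ")
E
```

```text
0.069 -1.043805667129822
knob_grip [(array([0.5278, 0.0141, 0.0828]), 0.62)]
jar_blue [(array([0.4161, 0.1871, 0.0012]), 0.93), (array([0.5558, 0.1011, 0.0375]), 0.84), (array([0.4694, 0.2338, 0.0005]), 0.66)]
jar (array([0.5473, 0.0979]), 17.135379791259766, np.float64(0.0840274375745414), np.int64(829))
knob (array([0.5258, 0.0145]), 16.498506546020508, np.float64(0.09188056290513413), np.int64(640))
13.6417
IK7 for knob:
-175 -2.506888833460292; -145 -2.0648385415268544; -115 -1.61187896201617; -85 -1.1597448216323714; -55 -0.6984933027992569; -25 -0.21602947145962056; 5 0.2655637072967494; 35 0.7337321533402957; 65 1.2029665921407977; 95 1.6601258637541607; 125 2.1277554126314118; 155 2.5904301605847633; 185 -2.506888833460292; 215 -2.0648385415268544; 245 -1.6118789620161695; 275 -1.1597448216323718; 305 -0.6984933027992569; 335 -0.21602947145962068;
```

View pics/w4.png

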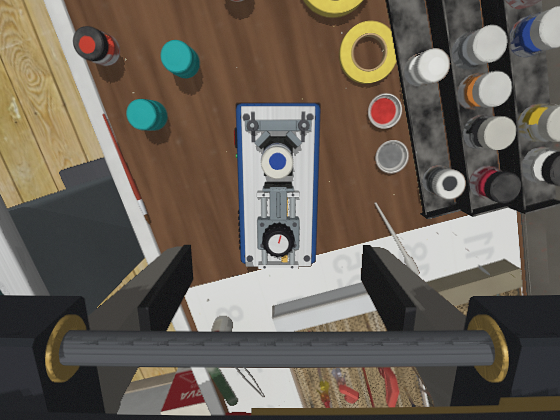

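Jar stands on the mat: lid at (277,161), lid top at 84 mm, so upright. The knob is at (278,240). Next: check clearance to the sticks around the knob, then grip it at yaw 40° so the opening fingers stay off the jar.

```bash
python3 - <<'E'
from h import *
k=np.array([.5262,.0140])
for c in("scene","side"):
    i=viewer.camera_info(c);K=np.array(i["intrinsics"]);D=np.array(i["dist_coeffs"]);d=np.load(f"pics/{c}.npz")["d"]
    v,uu=np.mgrid[:420,:560];q=cv2.undistortPoints(np.stack([uu,v],-1).reshape(-1,1,2).astype(float),K,D).reshape(420,560,2)
    w=np.stack([q[...,0]*d,-q[...,1]*d,-d],-1)@np.array(i["rotation"]).T+np.array(i["eye"])
    r=np.hypot(w[...,0]-k[0],w[...,1]-k[1]);m=(d>0)&(w[...,2]>.12)&(r<.3)
    o=np.argsort(r[m])[:2000:200];print(c,[(x.round(3),r_.round(3)) for x,r_ in zip(w[m][o],r[m][o])])
env.reach([*k,.17],ori(40)); env.movel([*k,.13],rate=.1)
s=env.sense();print(s["wrist_force"],s["moment"],s["t"],s["joint_positions"])
E
```

```text
scene [(array([ 0.554, -0.116,  0.173]), np.float64(0.133)), (array([ 0.599, -0.124,  0.172]), np.float64(0.155)), (array([ 0.534, -0.152,  0.176]), np.float64(0.166)), (array([ 0.633, -0.141,  0.217]), np.float64(0.188)), (array([ 0.642, -0.146,  0.225]), np.float64(0.197)), (array([ 0.541, -0.197,  0.178]), np.float64(0.212)), (array([ 0.577, -0.202,  0.135]), np.float64(0.222)), (array([ 0.65 , -0.176,  0.168]), np.float64(0.226)), (array([ 0.525, -0.23 ,  0.147]), np.float64(0.244)), (array([ 0.533, -0.259,  0.163]), np.float64(0.273))]
side [(array([ 0.552, -0.116,  0.169]), np.float64(0.133)), (array([ 0.53 , -0.144,  0.124]), np.float64(0.158)), (array([ 0.537, -0.155,  0.176]), np.float64(0.17)), (array([ 0.632, -0.146,  0.199]), np.float64(0.191)), (array([ 0.533, -0.188,  0.13 ]), np.float64(0.203)), (array([ 0.66 , -0.16 ,  0.235]), np.float64(0.219)), (array([ 0.647, -0.176,  0.138]), np.float64(0.225)), (array([ 0.583, -0.213,  0.179]), np.float64(0.234)), (array([ 0.534, -0.25 ,  0.168]), np.float64(0.264)), (array([ 0.532, -0.281,  0.153]), np.float64(0.295))]
[-0.1472 -0.3597 -0.1386] [0.0094 0.0896 0.0212] 15.1917 [-0.3743  0.3778  0.3464  1.9955 -0.176   0.7963  0.7712]
```

Nearest sticks are 133 mm from the knob, and the hand's sweep is about 102 mm, so it is clear. Gripping and winding.

```bash
cat >> h.py <<'E'
U=np.array([.2666,.9638,0])
def read():
    s=env.sense();return float(s["moment"][2]),float(np.dot(s["wrist_force"],U)),s
def turn(p0,a0,th,rate=.008):
    "hand pose for knob wound th rad clockwise from grasp"
    env.movel(list(p0+U*.01*th),ori(a0-np.degrees(th)),rate=rate)
E
python3 - <<'E'
from h import *
k=np.array([.5262,.0140,.066]); env.movel(list(k),rate=.06)
print(read()[:2]); effector.grasp(squeeze=45); env.pause(.2)
M,F,s=read(); print(M,F,s["wrist_force"],s["gripper_width"],s["ee_pos"],s["t"])
th=0
while th<1.0:
    th+=.1; turn(k,40,th); M,F,s=read()
    R=s["tcp_rot"];yaw=np.degrees(np.arctan2(R[1][1],R[0][1]))
    print(round(th,2),round(M,3),round(F,2),np.round(s["wrist_force"],1),round(yaw-40+np.degrees(th),2))
    if M>.32 or abs(F)>12: break
env.pause(.3);print(read()[:2],s["t"])
E
```

```text
(-0.0370050649746584, 1.0380232210617815)
-0.043060544553821245 2.569836138490236 [ 1.9642  2.123  -1.5363] 0.03515747495184288 [0.5264 0.0142 0.066 ] 17.5
0.1 -0.16 1.34 [ 1.1  1.1 -1.2] 0.1
0.2 -0.125 2.17 [ 2.4  1.6 -2.7] 0.18
0.3 -0.129 2.84 [ 3.5  2.  -2.7] 0.2
0.4 -0.108 3.65 [ 3.7  2.8 -2.4] 0.22
0.5 -0.117 4.35 [ 4.4  3.3 -3.4] 0.24
0.6 -0.087 4.14 [ 4.9  2.9 -3.7] 0.25
0.7 -0.122 4.52 [ 4.7  3.4 -4. ] 0.25
0.8 -0.064 4.36 [ 5.2  3.1 -4.4] 0.25
0.9 -0.099 3.0 [ 5.1  1.7 -4.4] 0.25
1.0 -0.085 3.23 [ 5.3  1.9 -4.6] 0.24
1.1 -0.11 3.74 [ 4.8  2.6 -4.7] 0.24
(-0.0630330868721204, 4.5597714088167045) 20.525
```

The moment sign is unclear, so I'll check by camera whether the knob and carriage really moved.

```bash
python3 - <<'E'
from h import *
look("w5"); w,p=cloud("w5"); print("jar",circ(w,(.548,.1),.03,.08,.089))
q,d=viewer.read_camera("scene"); c=cv2.resize(q[180:300,270:370],(500,600),interpolation=2)
r=cv2.resize(p.astype(np.uint8),(300,225)); o=np.zeros((600,800,3),np.uint8);o[:,:500]=c;o[:225,500:]=r;save("c5.png",o)
print(read()[:2],env.sense()["gripper_width"])
E
```

```text
jar (array([0.5492, 0.0997]), 17.237916946411133, np.float64(0.08512682063146002), np.int64(4931))
(-0.09936283379771228, 4.001657273900976) 0.035496320230539925
```

View pics/c5.png

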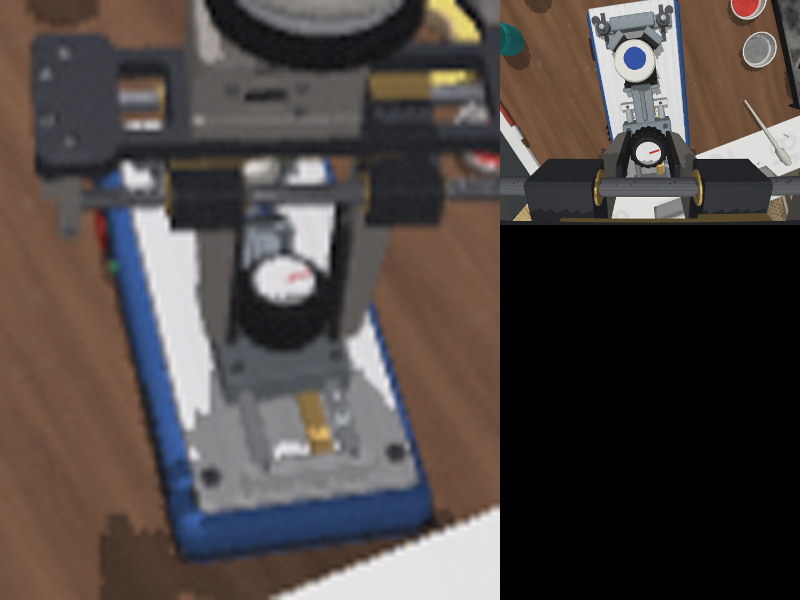

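The jar has moved 2.6 mm toward the V, as commanded (1.1 rad ≈ 11 mm), and the grip follows without slip. I'll continue in fine steps and watch moment, lag and joint‑7 torque for the nip.

```bash
python3 - <<'E'
from h import *
k=np.array([.5262,.0140,.066]); th=1.1; H=[]
while th<1.7:
    th+=.025; turn(k,40,th,.004); M,F,s=read()
    R=np.array(s["tcp_rot"]);lag=np.degrees(np.arctan2(R[1,1],R[0,1]))-40+np.degrees(th)
    pl=np.dot(np.array(s["ee_pos"])-k,U)*1000-10*th
    H.append((th,M,F,lag,s["tau"][6],pl)); print(np.round(H[-1],3))
    b=np.mean(np.array(H[:4]),0)
    if len(H)>4 and (abs(M-b[1])>.08 or abs(F-b[2])>5 or abs(s["tau"][6]-b[4])>.08): break
env.pause(.2);print(read()[:2],s["t"])
E
```

```text
[ 1.125  0.061  4.156  0.29  -0.158  0.314]
[ 1.15   0.095  3.925  0.287 -0.168  0.27 ]
[ 1.175  0.174  4.032  0.294 -0.168  0.309]
[ 1.2    0.108  3.502  0.29  -0.167  0.325]
[ 1.225  0.13   3.701  0.291 -0.167  0.284]
[ 1.25   0.187  3.144  0.284 -0.167  0.272]
[ 1.275  0.191  3.471  0.29  -0.167  0.306]
(0.20181185412342384, 3.6516715754424904) 22.675
```

```bash
cat > wind.py <<'E'
from h import *
import sys
th,stop,step,dt=map(float,sys.argv[1:5])
k=np.array([.5262,.0140,.066])
while th<stop-1e-6:
    th+=step; turn(k,40,th,.004); r=[]
    for _ in range(4): env.pause(.03); r.append(read()[:2])
    M,F=np.mean(r,0); s=env.sense()
    R=np.array(s["tcp_rot"]);lag=np.degrees(np.arctan2(R[1,1],R[0,1]))-40+np.degrees(th)
    print(np.round((th,M,F,lag,s["tau"][6],s["gripper_width"]*1000),3))
    if s["tau"][6]<-.167-dt: break
print(s["t"])
E
python3 wind.py 1.275 1.9 .025 .05
```

```text
[ 1.3    0.179  3.415  0.288 -0.148 35.2  ]
[ 1.325  0.117  3.817  0.282 -0.148 34.9  ]
[ 1.35   0.141  4.131  0.29  -0.147 35.081]
[ 1.375  0.147  2.838  0.283 -0.148 35.346]
[ 1.4    0.157  3.716  0.286 -0.154 35.051]
[ 1.425  0.174  3.475  0.287 -0.17  35.299]
[ 1.45   0.177  3.126  0.292 -0.189 35.525]
[ 1.475  0.204  3.739  0.289 -0.209 35.175]
[ 1.5    0.21   3.39   0.302 -0.231 35.135]
26.325
```

Nip shows at th≈1.40, with torque now rising about 0.8 N per 0.01 rad (~8 N at 1.50). Going to 1.535 should give about 12 N; then release and back off.

```bash
python3 wind.py 1.5 1.535 .0175 .16; python3 - <<'E'
from h import *
effector.release(); env.pause(.2); p=np.array(env.sense()["ee_pos"]); print(read()[:2])
env.movel([p[0],p[1],.2],rate=.12)
env.movel([p[0],p[1],.27],ori(-15.46),rate=.12) 
look("w6"); w,p=cloud("w6"); c,r,z,n=circ(w,(.552,.102),.03,.08,.089); print("jar",c,r,z)
d=c-[.538,.0595]; print("lat",d@[.9638,-.2666],"along",d@U[:2]); print("knob",circ(w,(.530,.029),.03,.089,.1),env.sense()["t"])
E
```

```text
[ 1.518  0.307  3.49   0.308 -0.276 34.934]
[ 1.535  0.304  3.359  0.309 -0.292 35.103]
27.0917
(0.03405990929157488, 0.3174435588347297)
jar [0.5497 0.103 ] 17.359102249145508 0.08482867752655457
lat -0.0003099116226196666 along 0.04501814358978271
knob (array([0.5307, 0.0288]), 17.65748405456543, np.float64(0.09251551463079236), np.int64(753)) 30.2833
```

View pics/w6.png

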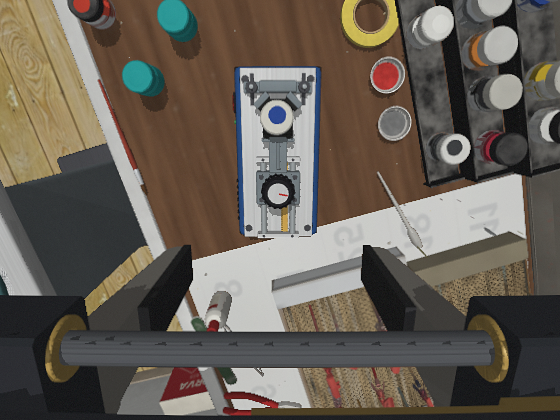

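The jar is seated in the V (lid (277,115), 0.3 mm off centre, upright, moved 5–6 mm), the knob has travelled about 15 mm, and the hand is clear. My force estimates run from 11 to 15 N, all inside 6–18 N. Handing in.

```bash
python3 -c "
from h import *
print(workorder.finish_job())"
```

```text
the job is handed in; nothing more can be done
None
```

I stood the blue jar on the platform and wound the jaw in until it sat upright in the V, 0.3 mm off centre; clamp force is about 11–15 N by my estimate from the torque (not measured directly), everything is released, I moved no other jar or the dropper bottle, and the job is handed in, though no verdict came back.

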